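# Present the ball dish over the closed test box

## Robot

A 6-joint arm with a two-finger parallel gripper is mounted at the origin on the work surface. World frame = base frame: x ahead of the robot, y to its left, z up, the work surface at z = 0. Lengths are in mm, angles in rad, forces in N, time in s.
With the tool pointing down it reaches from about 375 to 825 mm from the base axis. Payload 5.5 kg.
Tool frame: the origin (TCP) lies at the very end of the fingers, on their centre line; the grasp point (between the pads) lies env.hold_point_z behind it (env.hold_point_z is the distance from the TCP to the grasp point, in mm); z points along the fingers, y is the line along which they close (so a half turn about z gives the same grasp; the last joint's range is limited). The gripper opens to 85 mm and grips with 20 to 120 N. Pads are 22 mm wide; open, the fingers measure 114 mm over their backs; the gripper's body (76 mm by 85 mm) begins 54 mm behind the grasp point. The pads swing forward as they close: fully open they stand 13 mm farther back than shut.
Start: joints at [-1.242, 0.314, -0.047, 1.21, 0, 1.571], TCP at [193.741, -567.855, 231.299] pointing down, gripper open.
Joint ranges: [-2.67, 2.67], [-0.69, 1.73], [-1.03, 1.25], [-2.08, 2.16], [-1.42, 1.45], [-3.14, 3.14]. Speed limits (rad/s): [2.39, 2.39, 3.01, 3.14, 3.14, 3.14].

## Interface

Orientations are given as a rotation vector (axis times angle).
In Python, from plant import readout, capture, env gives the robot as it stands. The module is installed in compiled form; this text tells all that it offers.
- The arm moves only by the shell command python3 -m handwheel 'ROWS'. ROWS is JSON, a list of rows, each an object of numbers: "rx", "ry", "rz": the turn, a rotation vector about the tool's x, y, z in degrees; "dx", "dy", "dz": the shift along the tool's x, y, z in m; "hand": the opening in per cent of the stroke, from 0 (shut) to 100 (fully open). A call has 1 to 12 rows; each row is the pose to reach, as a shift and turn from the pose commanded when the call began, along the tool's axes at that moment; what a row does not reach only later rows make up. A row lasts 1/12 s, in which the tool goes at most 41.7 mm and 7.16 degrees, less where a joint would pass 70% of its speed; a pose out of reach is approached as far as the arm can. A call with a gripper value outside its range is refused whole. The fingers move at their own pace and stop on an object; the grip force is fixed at half the most. Time passes only in rows, so rows that repeat a pose let the fingers close. It gives the time, the measured TCP pose, the force, the opening and the grip force at its end, in the units of the state.
- readout.get_obs(): the state, without advancing time (a new reading comes with each control period).
- capture(name): name is "side" or "top"; returns a dict with "color" (384x512x3 uint8, red, green, blue), "fx", "fy", "cx", "cy" (pixels), "R" (3x3) and "t" (3): a world point X has camera coordinates R X + t. Camera axes: x right, y down, z forward; pixel columns grow to the right and rows downward; lengths in mm; the calibration is good to about 2 mm. A picture is of the moment at which its call begins. There is no depth.
- env.sign_off(): hands the job in; it is judged then, once.
The state is a dict: "time": time; "q": joint angles; "qd": joint speeds; "tau": joint torques, N m; "ee_pos": TCP position; "tcp_rot": TCP orientation; "contact_force": force on the tool from outside, world axes, zero at the start; "ft_torque": the same for the moment, N m; "finger_gap": finger opening in mm; "gripper_force": force on a finger pad.
Only numpy, scipy, OpenCV 4.12 (cv2) and the standard library are available. Lean on these libraries where they do the work, as an engineer would, in place of code of your own. Each camera call takes 0.05 s, during which the arm holds its last target. There are 200 camera calls.

## Task

Press the test box's hinged lid shut until it clicks and stays down. Then pick up the dished plate by the grip of its bail handle, lift it clear of the table as it stands, and turn it about a quarter turn so that its bail runs parallel to the lid's hinge, keeping it level and the loose steel ball in the middle the whole time. Finish while holding the dish level and still, a few centimetres (about 40 mm) above the round pad on the closed lid, centred over it and touching nothing but the gripper; leave the other things on the bench alone.

Things in the scene. Friction and masses are not known exactly. Their poses are not given: they have to be found in the camera images.
- lid (a joint): angle of the test box's lid, rad: 0 shut, 0.7 fully open; starts ajar at 0.42 to 0.66 and stays where it is left (stiff hinge, 1 to 3 N near the free edge). From about 0.12 to 0.05 rad a spring detent must be pushed through, with 7 to 12 N near the free edge; below that the lid snaps down to 0 and stays shut, let go above it it comes back up
- lid_hinge (a point): mid-point of the lid's hinge (under side of the lid's edge away from the robot), 85.5 mm above the table. Axes tip with the lid: y along the hinge, z the lid's upward normal, the lid reaches from here along -x. The lid is a white plate 170 mm (hinge to free edge) x 150 mm (y) x 10 mm, its top face at z = +10 mm; opening swings the free edge up
- lid_edge (a point): mid-point of the lid's free edge, on its top face, 170 mm from the hinge; same axes as lid_hinge
- lid_pad (a point): centre of the top of the round grey pad on the lid (64 mm in diameter, 3 mm proud of the lid's top face), 85 mm from the hinge and mid-way across; with the lid shut it is 98.5 mm above the table; same axes as lid_hinge
- dish_grip (a point): centre of the black grip block at the top middle of the dish's bail handle: 48 mm long (x, along the bail), 14 mm wide (y, flat sides to pinch), 24 mm high (z); 80 mm above the dish's underside, straight above its centre, 37 mm of air between block and ball
- dish_well (a point): lowest point of the dish's hollow, at its centre, 5 mm above its underside; axes as dish_grip, z up. Aluminium dish 132 mm in diameter, rim 22 mm high, about 0.2 kg; thin bail legs on the rim at +x and -x. The hollow is a cone rising 7 degrees to a radius of 32 mm, then a steeper rim: the ball rolls off the middle if the dish tips more than 7 degrees or is jerked
- ball_center (a point): centre of the loose steel ball, 26 mm in diameter, about 0.07 kg, lying in the middle of the dish
- adapter: bystander: black power adapter 115 x 55 x 32 mm lying on the table beyond the work; origin under its centre
- clamp: bystander: black clamp-on current sensor, about 125 mm long and 30 to 58 mm wide, 24 mm high, lying flat; origin under the middle of its body, jaws along +x
- driver: bystander: screwdriver lying flat, origin under its middle, along x
- testbox: white test box under the lid, fixed to the table, 170 mm (x) x 150 mm (y) x 85 mm high, open at the top; origin under its centre, +x towards its hinge side, y along the hinge
Things that resemble listed ones, but are neither listed nor needed, are in the scene too. What is shaped like the testbox but green or orange is not meant.

How it is judged (in metres and radians):
On the way, in this order (a step that is already met when the one before it is completed fails the run):
1. the lid is pressed shut past its detent while the dish still stands on the table (value of joint lid below 0.02 rad and height (world z) of dish_well below 0.012 m), for 0.2 s.
2. the dish is lifted clear of the table in the gripper, level, not yet turned, the ball in its middle (height (world z) of dish_well above 0.02 m and angle between the x axis of dish_grip and the y axis of lid_pad, either way round above 0.6 rad and contact force between the fingers and dish above 1 N and horizontal distance between ball_center and dish_well below 0.02 m), for 0.05 s.
At the end, for the whole second after the job is handed in: Lid shut (below 0.02 rad). Dish in the gripper, clear of box and lid, underside 12 to 90 mm above the pad, within 25 mm of the pad's centre, bail parallel to the hinge within 10 deg, level within 6 deg, still; ball within 12 mm of the dish's centre (value of joint lid below 0.02 rad and contact force between the fingers and dish above 1 N and contact force between dish and testbox below 0.1 N and horizontal distance between dish_well and lid_pad below 0.025 m and z of dish_well in the frame of lid_pad between 0.017 and 0.095 m and angle between the x axis of dish_grip and the y axis of lid_pad, either way round below 0.17 rad and angle between dish_well's own z axis and vertical below 0.1 rad and horizontal distance between ball_center and dish_well below 0.012 m and linear speed of dish below 0.03 m/s); the arm keeps its last pose, push and grip.
It fails at once if the ball leaves the dish's middle (more than 30 mm off its centre) (horizontal distance between ball_center and dish_well above 0.03 m).
It fails at once if the dish is tipped more than 12 degrees (angle between dish_well's own z axis and vertical above 0.21 rad).
It fails at once if a bystander is pushed more than 30 mm (distance of any of adapter, clamp, driver from where it was at the start of the episode above 0.03 m).
It also fails if it takes over 70 s, if anything falls off the work surface, if the arm or the gripper's body presses on something with over 40 N, if the wrist force passes 120 N, or if a joint passes its speed limit or range.

## Working session

There is one attempt and no reset: what is moved stays moved. The work goes in short steps, Python scripts to look and compute and a shell command to move; the robot and the scene stay as the last step left them, time stands still between calls to the robot, and variables do not carry over. Pictures are saved under pics/ and viewed, at most 10 in all, crops included, and the job is handed in when it is done.

```bash
mkdir -p pics; python3 - <<'E'
from plant import readout, capture, env
import cv2
o=readout.get_obs();print(o, env.hold_point_z)
for n in("side","top"):
    c=capture(n);cv2.imwrite(f"pics/{n}0.png",cv2.resize(c["color"][:,:,::-1],(800,600)))
    cv2.imwrite(f"{n}_raw.png",c["color"][:,:,::-1])
    print(n,c["fx"],c["fy"],c["cx"],c["cy"],c["R"],c["t"])
E
```

```text
{'time': 0.0, 'q': array([-1.24198598e+00,  3.14216802e-01, -4.80472292e-02,  1.21017105e+00,
        6.30109694e-06,  1.57081285e+00]), 'qd': array([ 0.00038376, -0.00105508, -0.00044398,  0.00123598,  0.00203526,
       -0.00034294]), 'tau': array([-4.89918912e-04, -5.39590001e+01,  3.39751554e+01,  1.91999733e-02,
        1.98113717e-04, -9.44314493e-07]), 'ee_pos': array([ 193.57536566, -567.33684127,  230.45402984]), 'tcp_rot': array([-3.09763940e+00, -5.13880132e-01,  4.11343902e-04]), 'contact_force': array([-0.74967331,  0.41381754, -0.43423331]), 'ft_torque': array([ 0.01187109,  0.00985761, -0.03811403]), 'gripper_force': 0.0, 'finger_gap': 84.87905449041016} 18.700000000000003
side 379.57819639489963 379.57819639489963 254.91967161995294 184.72518382684027 [[-0.93645446 -0.3505881   0.01187534]
 [-0.24625949  0.63291994 -0.73400859]
 [ 0.24981853 -0.69029004 -0.67903635]] [463.54818121 175.10001106 997.11749128]
top 380.1621810524058 380.1621810524058 256.7496611194797 190.73509687338637 [[ 2.71938696e-03 -9.99996247e-01  3.32840242e-04]
 [-9.92451426e-01 -2.73967855e-03 -1.22607754e-01]
 [ 1.22608206e-01  3.09015621e-06 -9.92455152e-01]] [2.94825123e-01 4.96760368e+02 1.27900143e+03]
```

View pics/top0.png

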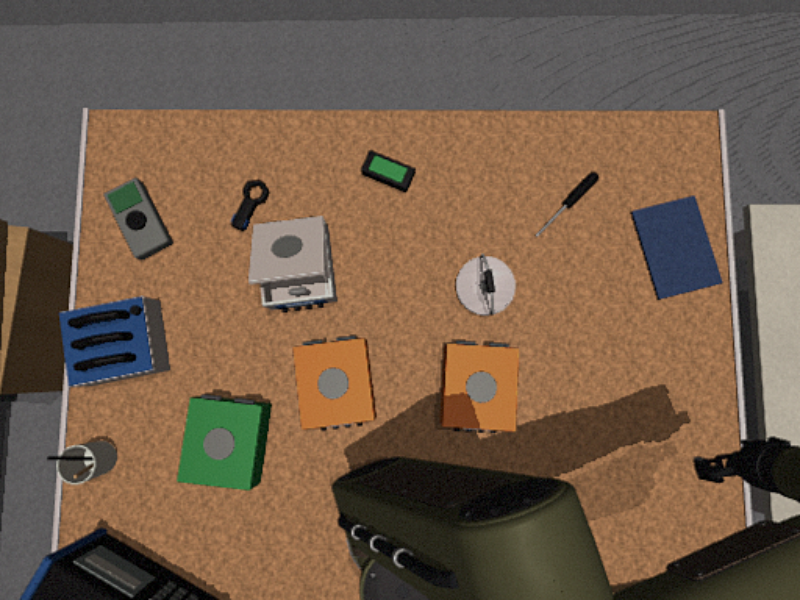

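View pics/side0.png

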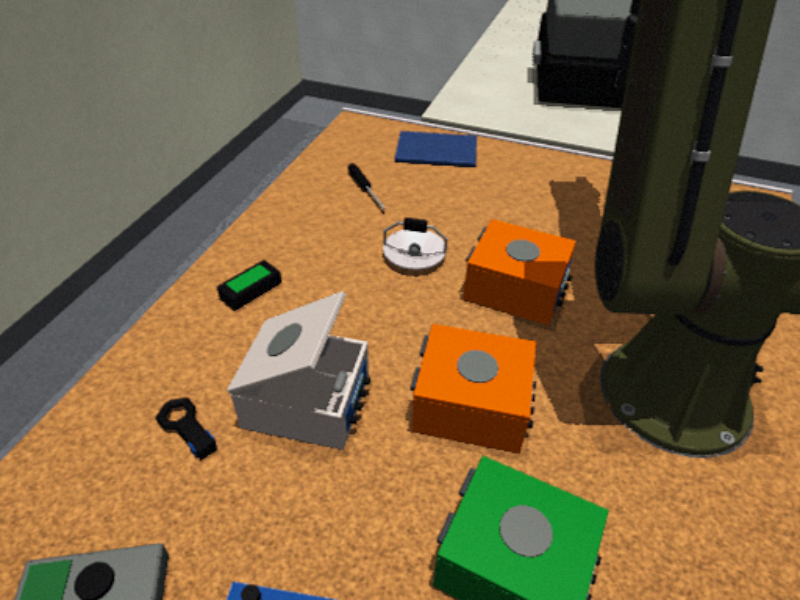

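Top view (800 px scale): the white box is at (290,260) with its lid ajar, hinge side up, and the dish is at (486,284) with its bail nearly along world x. The clamp (250,205), adapter (388,170) and driver (567,205) lie beyond. Side view: lid pad at (285,339), grip block at (415,225).

```bash
cat > h.py <<'E'
import numpy as np, cv2
from plant import readout, capture, env
def ray(c,p):
    d=np.array([(p[0]-c["cx"])/c["fx"],(p[1]-c["cy"])/c["fy"],1.]); return -c["R"].T@c["t"], c["R"].T@d
def onz(c,p,z):
    o,d=ray(c,p); return o+d*(z-o[2])/d[2]
def tri(a,p,b,q):
    A=[];B=[]
    for c,x in((a,p),(b,q)):
        o,d=ray(c,x); d/=np.linalg.norm(d); P=np.eye(3)-np.outer(d,d); A.append(P);B.append(P@o)
    return np.linalg.lstsq(np.vstack(A),np.hstack(B),rcond=None)[0]
def proj(c,X):
    v=c["R"]@np.array(X)+c["t"]; return np.array([c["fx"]*v[0]/v[2]+c["cx"],c["fy"]*v[1]/v[2]+c["cy"]])
def blobs(m,lo=15):
    n,l,s,ce=cv2.connectedComponentsWithStats(m.astype(np.uint8)); return [(s[i].tolist(),ce[i].round(1).tolist(),l==i) for i in range(1,n) if s[i][4]>=lo]
E
python3 - <<'E'
from h import *
T=capture("top");S=capture("side")
def crop(c,x,y,w,h,k): return cv2.resize(c["color"][y:y+h,x:x+w,::-1],(w*k,h*k),interpolation=cv2.INTER_CUBIC)
a=crop(T,150,130,70,75,4);b=crop(T,280,150,60,75,4);c=crop(S,140,180,105,75,4);d=crop(S,240,135,50,45,6)[:270]
im=np.zeros((600,740,3),np.uint8);im[:300,:280]=a;im[:300,290:530]=b;im[300:600,:420]=c;im[300:570,430:730]=d
cv2.imwrite("pics/crops.png",im)
for n,c,r in(("T",T,(150,130,200,75)),("S",S,(140,130,160,150))):
    x,y,w,h=r;I=c["color"][y:y+h,x:x+w].astype(int);v=I.max(2);sat=v-I.min(2)
    for nm,m in(("dark",(v<50)),("grey",(v>70)&(v<135)&(sat<25)),("white",(v>150)&(sat<45))):
        for s,ce,_ in blobs(m,20): print(n,nm,[s[0]+x,s[1]+y]+s[2:],[ce[0]+x,ce[1]+y])
E
```

```text
T dark [150, 130, 17, 18, 158] [156.1, 137.3]
T dark [308, 173, 8, 14, 68] [312.4, 180.0]
T dark [201, 192, 9, 5, 22] [205.2, 193.8]
T grey [166, 139, 48, 53, 278] [199.2, 172.9]
T grey [173, 150, 21, 15, 222] [183.1, 157.3]
T grey [306, 163, 11, 39, 114] [310.3, 182.9]
T grey [184, 183, 15, 7, 53] [190.3, 185.7]
T white [159, 138, 48, 43, 1470] [183.2, 159.6]
T white [292, 165, 21, 36, 462] [301.3, 183.5]
T white [311, 164, 19, 36, 399] [320.7, 181.0]
T white [167, 178, 46, 18, 341] [191.3, 187.4]
S dark [258, 140, 15, 9, 101] [265.4, 143.8]
S dark [140, 167, 40, 32, 440] [159.6, 184.9]
S dark [222, 235, 15, 38, 131] [229.2, 256.3]
S grey [140, 130, 21, 21, 231] [146.7, 136.7]
S grey [171, 207, 22, 21, 250] [181.6, 216.8]
S grey [270, 215, 4, 11, 20] [271.2, 219.8]
S grey [146, 216, 86, 64, 2902] [191.1, 253.9]
S grey [293, 225, 7, 18, 92] [296.6, 233.5]
S grey [264, 235, 4, 12, 21] [265.3, 241.1]
S grey [213, 253, 7, 11, 25] [215.8, 257.8]
S white [245, 147, 40, 25, 667] [264.9, 158.7]
S white [145, 187, 76, 63, 1834] [185.2, 218.4]
S white [202, 216, 33, 51, 304] [220.6, 245.6]
```

View pics/crops.png

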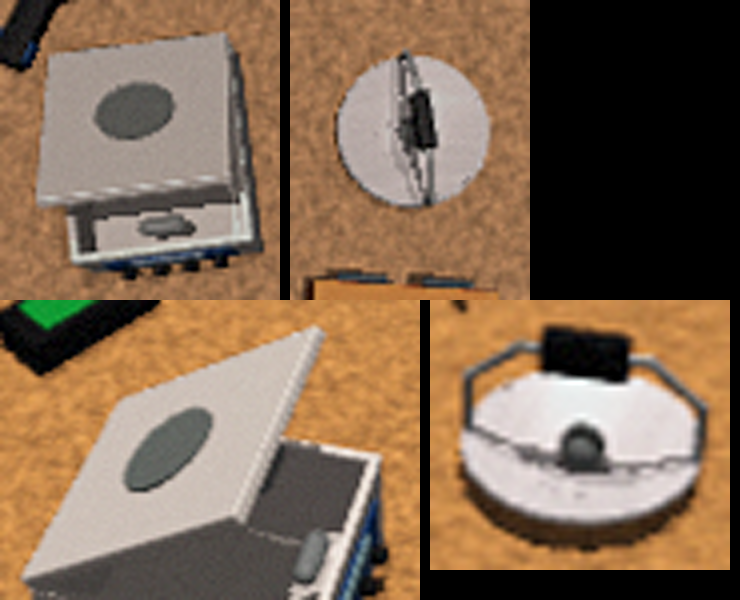

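Crops: lid hinge edge runs from top pixel (162,144) to (206,139), pad ellipse centre ≈(183,157). The bail feet are near (308.5,164) and (315.5,201), the grip at (313,180), and the ball sits mid-dish.

```bash
cat > m.py <<'E'
from h import *
if __name__=="__main__":
    T=capture("top");S=capture("side")
    pad=tri(T,(183.1,157.3),S,(181.6,216.8)); print("pad",pad,"resid",proj(T,pad),proj(S,pad))
    e=[onz(T,p,95) for p in((162,144.25),(206.25,138.75))]; d=e[0]-e[1]; print("hinge edge",e,"len",np.linalg.norm(d),"yaw of y axis",np.degrees(np.arctan2(d[1],d[0])))
    f=[onz(T,p,0) for p in((168.5,196),(212,191))]
    # side view edge too: hinge corners side
    p=lambda x,y:(140+x/4,180+(y-300)/4)
    A=tri(T,(162,144.25),S,p(25,577)); B=tri(T,(206.25,138.75),S,p(125,399))
    C=tri(T,(150+38/4,130+203/4),S,p(240,518)); D=tri(T,(150+238/4,130+187/4),S,p(322,330))
    for n,v in zip("ABCD",(A,B,C,D)): print(n,v.round(1))
    g=tri(T,(312.4,180.0),S,(265.4,143.8)); print("grip",g)
    ft=[onz(T,q,22) for q in((308.5,163.75),(315.5,200.75))];d=ft[0]-ft[1];print("feet",ft,(ft[0]+ft[1])/2,np.degrees(np.arctan2(d[1],d[0])))
    I=T["color"][150:225,280:340].astype(int);m=I.max(2)<50
    for s,c,b in blobs(m,30): print(cv2.minAreaRect(np.argwhere(b)[:,::-1].astype(np.float32)))
    # dish outline
    sat=(I.max(2)-I.min(2)<60)&(I.max(2)>40);s,c,b=max(blobs(cv2.morphologyEx(sat.astype(np.uint8),cv2.MORPH_CLOSE,np.ones((5,5)))),key=lambda t:t[0][4])
    (x,y),r=cv2.minEnclosingCircle(np.argwhere(b)[:,::-1].astype(np.float32));print("dish",onz(T,(x+280,y+150),20),r,s)
E
python3 m.py
```

```text
pad [590.0550912  236.53934864 142.5754281 ] resid [183.03556757 157.12279699] [181.85361327 216.8501543 ]
hinge edge [array([643.61559682, 317.01892781,  95.        ]), array([662.76470836, 170.29845616,  95.        ])] len 147.96481093362866 yaw of y axis 97.43588460362193
A [644.4 317.6  93.4]
B [663.5 170.7  92.5]
C [508.  298.3 183.6]
D [525.1 147.8 179.7]
grip [ 528.14099324 -183.15804486   79.66428001]
feet [array([ 593.43569293, -179.12371504,   22.        ]), array([ 463.49821379, -201.50329968,   22.        ])] [ 528.46695336 -190.31350736   22.        ] 9.772373977993052
((31.5, 29.5), (13.0, 7.0), 90.0)
dish [ 529.18002691 -183.73738031   20.        ] 20.11426544189453 [11, 12, 40, 41, 1189]
```

```bash
cat > mv.py <<'E'
import sys, numpy as np
from scipy.spatial.transform import Rotation as Ro
from plant import readout
# tool-frame shift (m) and turn (deg) from here to TCP x y z (mm), tool down, tool x at yaw deg
o=readout.get_obs(); R=Ro.from_rotvec(o["tcp_rot"]); x,y,z,w=map(float,sys.argv[1:5])
G=Ro.from_euler("z",w,degrees=True)*Ro.from_euler("x",180,degrees=True)
print("d",(R.inv().apply(np.array([x,y,z])-o["ee_pos"])/1000).round(4),"r",(R.inv()*G).as_rotvec(degrees=True).round(2),
 "| at",o["ee_pos"].round(1),"q",o["q"].round(2),"F",o["contact_force"].round(1),"gap",round(o["finger_gap"],1),"t",o["time"])
E
python3 mv.py 380 -150 235 60; python3 - <<'E'
from h import *
S=capture("side");p=lambda x,y:(240+(x-430)/6,135+(y-300)/6)
for z,a,b in((22,(468,430),(700,458)),(60,(467,378),(703,410))):
    q=[onz(S,p(*a),z),onz(S,p(*b),z)];d=q[0]-q[1];print(q,np.linalg.norm(d),np.degrees(np.arctan2(d[1],d[0])))
T=capture("top");r=(.5*(1),)
E
```

```text
d [ 0.3112 -0.3351 -0.0038] r [-3.000e-02 -1.000e-02 -4.116e+01] | at [ 193.7 -567.7  231. ] q [-1.24  0.31 -0.05  1.21  0.    1.57] F [ 1.   0.8 -0.1] gap 85.2 t 0.3
[array([ 588.13511297, -167.69691992,   22.        ]), array([ 462.68058628, -190.8314214 ,   22.        ])] 127.56975905568174 10.448278077142474
[array([ 587.32569477, -164.54236818,   60.        ]), array([ 461.56447574, -184.12516113,   60.        ])] 127.27674569029735 8.850682730207867
```

```bash
python3 -m handwheel '[{"dx":0.026,"dy":-0.028,"rz":-3.4,"hand":0},{"dx":0.052,"dy":-0.056,"rz":-6.8,"hand":0},{"dx":0.078,"dy":-0.084,"rz":-10.3,"hand":0},{"dx":0.104,"dy":-0.112,"rz":-13.7,"hand":0},{"dx":0.130,"dy":-0.140,"rz":-17.1,"hand":0},{"dx":0.156,"dy":-0.168,"rz":-20.6,"hand":0},{"dx":0.181,"dy":-0.195,"rz":-24,"hand":0},{"dx":0.207,"dy":-0.223,"rz":-27.4,"hand":0},{"dx":0.233,"dy":-0.251,"rz":-31,"hand":0},{"dx":0.259,"dy":-0.279,"rz":-34.3,"hand":0},{"dx":0.285,"dy":-0.307,"rz":-37.7,"hand":0},{"dx":0.311,"dy":-0.335,"rz":-41.2,"hand":0}]'; python3 mv.py 528 228.5 235 97
```

```text
d [ 0.5735 -0.6457 -0.0037] r [-1.000e-02 -1.000e-02 -7.816e+01] | at [ 193.7 -567.8  231.2] q [-1.24  0.31 -0.05  1.21 -0.    1.57] F [ 0.4 -0.4 -0.7] gap 85.5 t 0.4schema error: expected keys rx, ry, rz, dx, dy, dz, hand
```

```bash
python3 -m handwheel '[{"dx":0.035,"dy":-0.037,"dz":0,"rx":0,"ry":0,"rz":-4.5,"hand":0},{"dx":0.070,"dy":-0.074,"dz":0,"rx":0,"ry":0,"rz":-9,"hand":0},{"dx":0.104,"dy":-0.112,"dz":0,"rx":0,"ry":0,"rz":-13.7,"hand":0},{"dx":0.130,"dy":-0.140,"dz":0,"rx":0,"ry":0,"rz":-17.1,"hand":0},{"dx":0.156,"dy":-0.168,"dz":0,"rx":0,"ry":0,"rz":-20.6,"hand":0},{"dx":0.181,"dy":-0.195,"dz":0,"rx":0,"ry":0,"rz":-24,"hand":0},{"dx":0.207,"dy":-0.223,"dz":0,"rx":0,"ry":0,"rz":-27.4,"hand":0},{"dx":0.233,"dy":-0.251,"dz":0,"rx":0,"ry":0,"rz":-31,"hand":0},{"dx":0.259,"dy":-0.279,"dz":0,"rx":0,"ry":0,"rz":-34.3,"hand":0},{"dx":0.285,"dy":-0.307,"dz":0,"rx":0,"ry":0,"rz":-37.7,"hand":0},{"dx":0.311,"dy":-0.335,"dz":0,"rx":0,"ry":0,"rz":-41.2,"hand":0}]'; python3 mv.py 528 228.5 235 97
```

```text
time: 1.32
ee_pos: [380.3, -148.4, 231.7]
tcp_rot: [2.717, 1.575, 0.001]
contact_force: [0.9, -0.9, -0.7]
finger_gap: 0.3
gripper_force: 0.0
d [ 0.4005 -0.0592 -0.0033] r [ 7.00e-02  1.00e-02 -3.68e+01] | at [ 380.3 -148.4  231.7] q [-0.37 -0.05 -0.47  1.15  0.    1.72] F [ 0.9 -0.9 -0.7] gap 0.3 t 1.3167
```

```bash
python3 -m handwheel '[{"dx":0.038,"dy":-0.006,"dz":0,"rx":0,"ry":0,"rz":-3.5,"hand":0},{"dx":0.076,"dy":-0.011,"dz":0,"rx":0,"ry":0,"rz":-7,"hand":0},{"dx":0.114,"dy":-0.017,"dz":0,"rx":0,"ry":0,"rz":-10.5,"hand":0},{"dx":0.152,"dy":-0.022,"dz":0,"rx":0,"ry":0,"rz":-14,"hand":0},{"dx":0.190,"dy":-0.028,"dz":0,"rx":0,"ry":0,"rz":-17.5,"hand":0},{"dx":0.228,"dy":-0.034,"dz":0,"rx":0,"ry":0,"rz":-21,"hand":0},{"dx":0.266,"dy":-0.039,"dz":0,"rx":0,"ry":0,"rz":-24.5,"hand":0},{"dx":0.304,"dy":-0.045,"dz":0,"rx":0,"ry":0,"rz":-28,"hand":0},{"dx":0.342,"dy":-0.051,"dz":0,"rx":0,"ry":0,"rz":-31.5,"hand":0},{"dx":0.380,"dy":-0.056,"dz":0,"rx":0,"ry":0,"rz":-35,"hand":0},{"dx":0.4,"dy":-0.059,"dz":0,"rx":0,"ry":0,"rz":-36.8,"hand":0},{"dx":0.4,"dy":-0.059,"dz":0,"rx":0,"ry":0,"rz":-36.8,"hand":0}]'; python3 mv.py 528 228.5 180 97
```

```text
time: 2.32
ee_pos: [529.8, 229.7, 230.8]
tcp_rot: [-2.079, -2.355, -0.002]
contact_force: [-0.3, -0.2, -0.1]
finger_gap: -0.2
gripper_force: 0.0
d [-0.001  -0.002   0.0508] r [ 0.05 -0.08  0.14] | at [529.8 229.7 230.8] q [ 0.41  0.27 -0.11  1.19  0.    1.85] F [-0.3 -0.2 -0.1] gap -0.2 t 2.3167
```

```bash
python3 -m handwheel '[{"dx":0,"dy":0,"dz":0.02,"rx":0,"ry":0,"rz":0,"hand":0},{"dx":0,"dy":0,"dz":0.04,"rx":0,"ry":0,"rz":0,"hand":0},{"dx":0,"dy":0,"dz":0.046,"rx":0,"ry":0,"rz":0,"hand":0},{"dx":0,"dy":0,"dz":0.052,"rx":0,"ry":0,"rz":0,"hand":0},{"dx":0,"dy":0,"dz":0.058,"rx":0,"ry":0,"rz":0,"hand":0},{"dx":0,"dy":0,"dz":0.064,"rx":0,"ry":0,"rz":0,"hand":0},{"dx":0,"dy":0,"dz":0.070,"rx":0,"ry":0,"rz":0,"hand":0},{"dx":0,"dy":0,"dz":0.076,"rx":0,"ry":0,"rz":0,"hand":0},{"dx":0,"dy":0,"dz":0.082,"rx":0,"ry":0,"rz":0,"hand":0},{"dx":0,"dy":0,"dz":0.088,"rx":0,"ry":0,"rz":0,"hand":0},{"dx":0,"dy":0,"dz":0.094,"rx":0,"ry":0,"rz":0,"hand":0},{"dx":0,"dy":0,"dz":0.1,"rx":0,"ry":0,"rz":0,"hand":0}]'; python3 mv.py 524 228.2 97 97
```

```text
time: 3.32
ee_pos: [528.5, 225.6, 130.7]
tcp_rot: [-2.085, -2.35, 0.0]
contact_force: [0.5, 0.1, 0.7]
finger_gap: 0.2
gripper_force: 0.5
d [ 0.0031 -0.0042  0.0337] r [-0.   -0.   -0.17] | at [528.5 225.6 130.7] q [ 0.4   0.33 -0.27  0.98  0.    1.85] F [0.5 0.1 0.7] gap 0.2 t 3.3167
```

```bash
python3 -m handwheel '[{"dx":0,"dy":0,"dz":0.006,"rx":0,"ry":0,"rz":0,"hand":0},{"dx":0,"dy":0,"dz":0.012,"rx":0,"ry":0,"rz":0,"hand":0},{"dx":0,"dy":0,"dz":0.018,"rx":0,"ry":0,"rz":0,"hand":0},{"dx":0,"dy":0,"dz":0.021,"rx":0,"ry":0,"rz":0,"hand":0}]';python3 -m handwheel '[{"dx":0,"dy":0,"dz":0.003,"rx":0,"ry":0,"rz":0,"hand":0},{"dx":0,"dy":0,"dz":0.006,"rx":0,"ry":0,"rz":0,"hand":0},{"dx":0,"dy":0,"dz":0.009,"rx":0,"ry":0,"rz":0,"hand":0},{"dx":0,"dy":0,"dz":0.011,"rx":0,"ry":0,"rz":0,"hand":0},{"dx":0,"dy":0,"dz":0.013,"rx":0,"ry":0,"rz":0,"hand":0}]'; python3 mv.py 524 228.2 97 97; python3 - <<'E'
from h import *
a=capture("top")["color"][120:220,130:330,::-1];b=capture("side")["color"][170:290,120:280,::-1]
im=np.zeros((590,800,3),np.uint8);im[:250,:500]=cv2.resize(a,(500,250));im[260:590,:440]=cv2.resize(b,(440,330));cv2.imwrite("pics/press.png",im)
E
```

```text
time: 3.65
ee_pos: [528.1, 225.6, 109.5]
tcp_rot: [-2.084, -2.35, 0.001]
contact_force: [-4.6, -0.8, 9.2]
finger_gap: -0.1
gripper_force: 4.1
time: 4.07
ee_pos: [528.7, 225.6, 97.0]
tcp_rot: [2.085, 2.35, 0.0]
contact_force: [-0.2, 0.1, -0.3]
finger_gap: -0.1
gripper_force: 0.0
d [ 0.0031 -0.0043 -0.    ] r [ 0.01  0.01 -0.16] | at [528.7 225.6  97. ] q [ 0.4   0.35 -0.31  0.91 -0.    1.85] F [-0.2  0.1 -0.3] gap -0.1 t 4.0667
```

View pics/press.png

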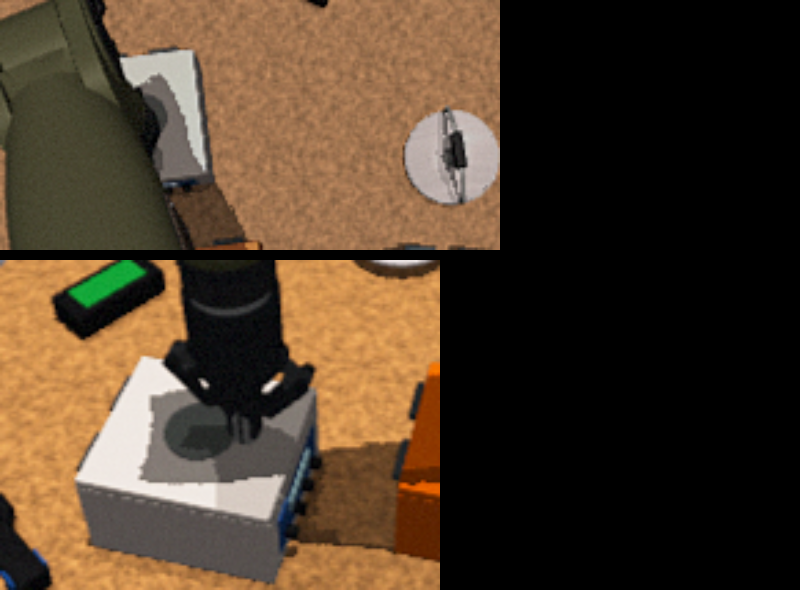

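The lid is flat on the box: it clicked through and the force dropped to zero. Next I rise and go over the dish, with the hand opening.

```bash
python3 -m handwheel '[{"dx":0,"dy":0,"dz":-0.035,"rx":0,"ry":0,"rz":0,"hand":0},{"dx":0,"dy":0,"dz":-0.07,"rx":0,"ry":0,"rz":0,"hand":0},{"dx":0,"dy":0,"dz":-0.103,"rx":0,"ry":0,"rz":0,"hand":0},{"dx":0,"dy":0,"dz":-0.103,"rx":0,"ry":0,"rz":0,"hand":100}]'; python3 mv.py 528.3 -183.3 200 10
```

```text
time: 4.5
ee_pos: [532.3, 227.2, 207.3]
tcp_rot: [2.082, 2.347, 0.015]
contact_force: [1.0, 0.1, 1.4]
finger_gap: 11.0
gripper_force: 0.0
d [-0.4071 -0.0529  0.0056] r [ 0.34 -0.57 86.84] | at [532.3 227.2 207.3] q [ 0.4   0.27 -0.15  1.13 -0.    1.85] F [1.  0.1 1.4] gap 11.0 t 4.5
```

```bash
python3 -m handwheel '[{"dx":-0.034,"dy":-0.0044,"dz":0,"rx":0,"ry":0,"rz":7,"hand":100},{"dx":-0.068,"dy":-0.009,"dz":0,"rx":0,"ry":0,"rz":14,"hand":100},{"dx":-0.102,"dy":-0.013,"dz":0,"rx":0,"ry":0,"rz":21,"hand":100},{"dx":-0.136,"dy":-0.018,"dz":0,"rx":0,"ry":0,"rz":28,"hand":100},{"dx":-0.170,"dy":-0.022,"dz":0,"rx":0,"ry":0,"rz":35,"hand":100},{"dx":-0.204,"dy":-0.026,"dz":0,"rx":0,"ry":0,"rz":42,"hand":100},{"dx":-0.238,"dy":-0.031,"dz":0,"rx":0,"ry":0,"rz":49,"hand":100},{"dx":-0.272,"dy":-0.035,"dz":0,"rx":0,"ry":0,"rz":56,"hand":100},{"dx":-0.306,"dy":-0.04,"dz":0,"rx":0,"ry":0,"rz":63,"hand":100},{"dx":-0.340,"dy":-0.044,"dz":0,"rx":0,"ry":0,"rz":70,"hand":100},{"dx":-0.374,"dy":-0.049,"dz":0,"rx":0,"ry":0,"rz":77,"hand":100},{"dx":-0.407,"dy":-0.053,"dz":0,"rx":0,"ry":0,"rz":84,"hand":100}]'; python3 mv.py 528.3 -183.3 200 10
python3 - <<'E'
from h import *
from plant import *
T=capture("top");S=capture("side")
P=[]
for n,c,r in(("T",T,(150,120,70,80)),("S",S,(140,170,110,110))):
    x,y,w,h=r;I=c["color"][y:y+h,x:x+w].astype(int);v=I.max(2);sat=v-I.min(2)
    for s,ce,b in blobs((v>70)&(v<135)&(sat<25),60): print(n,[s[0]+x,s[1]+y]+s[2:],ce[0]+x,ce[1]+y,onz(c,(ce[0]+x,ce[1]+y),98.5))
x,y,w,h=150,120,70,80;I=T["color"][y:y+h,x:x+w].astype(int);v=I.max(2);sat=v-I.min(2)
s,ce,b=max(blobs((v>145)&(sat<45)),key=lambda t:t[0][4])
rc=cv2.minAreaRect(np.argwhere(b)[:,::-1].astype(np.float32));print(s,rc,onz(T,(rc[0][0]+x,rc[0][1]+y),95.5))
bx=cv2.boxPoints(rc)
for p in bx: print(onz(T,p+[x,y],95.5).round(1))
a=T["color"][120:220,130:330,::-1];b=S["color"][125:290,120:300,::-1]
im=np.zeros((590,800,3),np.uint8);im[:250,:500]=cv2.resize(a,(500,250));im[260:590,:360]=cv2.resize(b,(360,330));cv2.imwrite("pics/above.png",im)
E
```

```text
time: 5.5
ee_pos: [524.2, -186.7, 200.3]
tcp_rot: [3.123, 0.341, 0.001]
contact_force: [0.3, -0.0, -0.5]
finger_gap: 85.6
gripper_force: 0.0
d [ 0.0047 -0.0024  0.0003] r [ 0.02 -0.02  2.48] | at [ 524.2 -186.7  200.3] q [-0.34  0.25 -0.21  1.12 -0.    2.58] F [ 0.3 -0.  -0.5] gap 85.6 t 5.5
T [178, 158, 19, 19, 277] 186.8 166.8 [567.07748384 232.01234586  98.5       ]
S [180, 222, 26, 21, 404] 192.5 232.1 [566.90614508 237.22614706  98.5       ]
S [221, 225, 14, 33, 71] 227.3 240.9 [478.59277562 231.83898103  98.5       ]
S [148, 251, 75, 29, 1381] 183.9 267.4 [537.89812395 333.91014496  98.5       ]
[12, 20, 51, 55, 1983] ((36.912193298339844, 46.95706558227539), (50.91203308105469, 45.54523849487305), 84.05313110351562) [567.1148519  232.19011876  95.5       ]
[644.3 318.2  95.5]
[660.8 167.9  95.5]
[491.  147.5  95.5]
[475.1 295.3  95.5]
```

View pics/above.png

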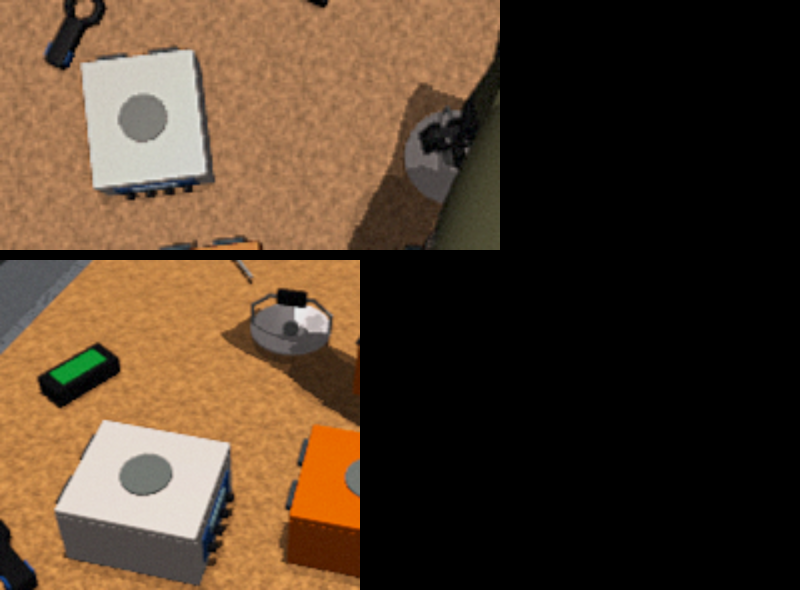

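The lid is shut with its pad at ≈(567,234) mm, and the hand is above the dish with the ball mid-dish. Descending.

```bash
python3 -m handwheel '[{"dx":0.0045,"dy":-0.0024,"dz":0,"rx":0,"ry":0,"rz":2.5,"hand":100},{"dx":0.0045,"dy":-0.0024,"dz":0.02,"rx":0,"ry":0,"rz":2.5,"hand":100},{"dx":0.0045,"dy":-0.0024,"dz":0.04,"rx":0,"ry":0,"rz":2.5,"hand":100},{"dx":0.0045,"dy":-0.0024,"dz":0.055,"rx":0,"ry":0,"rz":2.5,"hand":100},{"dx":0.0045,"dy":-0.0024,"dz":0.07,"rx":0,"ry":0,"rz":2.5,"hand":100},{"dx":0.0045,"dy":-0.0024,"dz":0.085,"rx":0,"ry":0,"rz":2.5,"hand":100},{"dx":0.0045,"dy":-0.0024,"dz":0.1,"rx":0,"ry":0,"rz":2.5,"hand":100},{"dx":0.0045,"dy":-0.0024,"dz":0.115,"rx":0,"ry":0,"rz":2.5,"hand":100},{"dx":0.0045,"dy":-0.0024,"dz":0.127,"rx":0,"ry":0,"rz":2.5,"hand":100},{"dx":0.0045,"dy":-0.0024,"dz":0.135,"rx":0,"ry":0,"rz":2.5,"hand":100},{"dx":0.0045,"dy":-0.0024,"dz":0.139,"rx":0,"ry":0,"rz":2.5,"hand":100},{"dx":0.0045,"dy":-0.0024,"dz":0.139,"rx":0,"ry":0,"rz":2.5,"hand":100}]'; python3 mv.py 528.3 -183.3 61.3 10
python3 - <<'E'
from h import *
a=capture("top")["color"][140:220,270:350,::-1];b=capture("side")["color"][115:195,230:310,::-1]
im=np.hstack([cv2.resize(a,(400,400),interpolation=cv2.INTER_CUBIC),cv2.resize(b,(400,400),interpolation=cv2.INTER_CUBIC)]);cv2.imwrite("pics/down.png",im)
E
```

```text
time: 6.6
ee_pos: [527.8, -180.9, 60.5]
tcp_rot: [-3.128, -0.284, 0.002]
contact_force: [-0.0, -0.3, 0.4]
finger_gap: 85.5
gripper_force: 0.0
d [ 0.0001  0.0024 -0.0008] r [-0.04  0.06  0.38] | at [ 527.8 -180.9   60.5] q [-0.33  0.36 -0.39  0.82  0.    2.63] F [-0.  -0.3  0.4] gap 85.5 t 6.6
```

View pics/down.png

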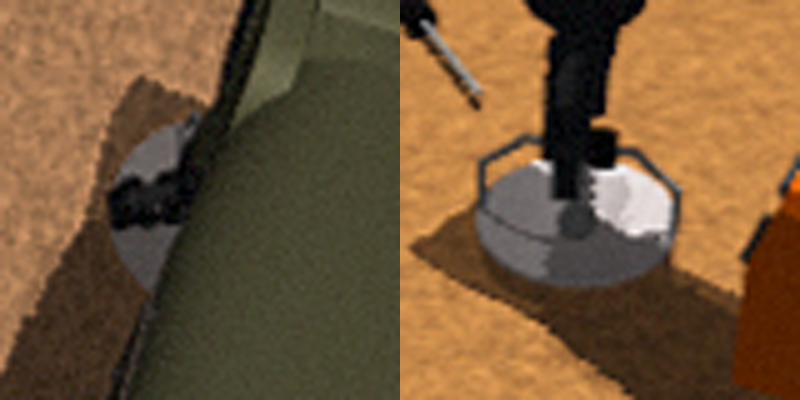

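The near finger covers the block's left half, as expected from its 45 mm offset toward the camera; the block is between the fingers and the ball is centred. Closing.

```bash
python3 -m handwheel '[{"dx":0,"dy":0.002,"dz":0,"rx":0,"ry":0,"rz":0,"hand":60},{"dx":0,"dy":0.002,"dz":0,"rx":0,"ry":0,"rz":0,"hand":50},{"dx":0,"dy":0.002,"dz":0,"rx":0,"ry":0,"rz":0,"hand":42},{"dx":0,"dy":0.002,"dz":0,"rx":0,"ry":0,"rz":0,"hand":36},{"dx":0,"dy":0.002,"dz":0,"rx":0,"ry":0,"rz":0,"hand":32},{"dx":0,"dy":0.002,"dz":0,"rx":0,"ry":0,"rz":0,"hand":28},{"dx":0,"dy":0.002,"dz":0,"rx":0,"ry":0,"rz":0,"hand":24},{"dx":0,"dy":0.002,"dz":0,"rx":0,"ry":0,"rz":0,"hand":20},{"dx":0,"dy":0.002,"dz":0,"rx":0,"ry":0,"rz":0,"hand":16},{"dx":0,"dy":0.002,"dz":0,"rx":0,"ry":0,"rz":0,"hand":12},{"dx":0,"dy":0.002,"dz":0,"rx":0,"ry":0,"rz":0,"hand":6},{"dx":0,"dy":0.002,"dz":0,"rx":0,"ry":0,"rz":0,"hand":0}]'; python3 -m handwheel '[{"dx":0,"dy":0,"dz":0,"rx":0,"ry":0,"rz":0,"hand":0},{"dx":0,"dy":0,"dz":0,"rx":0,"ry":0,"rz":0,"hand":0},{"dx":0,"dy":0,"dz":0,"rx":0,"ry":0,"rz":0,"hand":0},{"dx":0,"dy":0,"dz":0,"rx":0,"ry":0,"rz":0,"hand":0}]'; python3 mv.py 528 -183 160 10
```

```text
time: 7.7
ee_pos: [528.8, -183.4, 61.4]
tcp_rot: [3.129, 0.283, 0.001]
contact_force: [0.9, 0.2, 1.3]
finger_gap: 12.9
gripper_force: 58.7
time: 8.03
ee_pos: [528.8, -183.4, 61.4]
tcp_rot: [3.129, 0.283, 0.001]
contact_force: [0.9, 0.1, 0.9]
finger_gap: 13.1
gripper_force: 58.8
d [-0.0007 -0.0006 -0.0986] r [ 0.01 -0.02  0.34] | at [ 528.8 -183.4   61.4] q [-0.33  0.36 -0.39  0.82  0.    2.63] F [0.9 0.1 0.9] gap 13.1 t 8.0333
```

```bash
python3 -m handwheel '[{"dx":0,"dy":0,"dz":-0.001,"rx":0,"ry":0,"rz":0,"hand":0},{"dx":0,"dy":0,"dz":-0.003,"rx":0,"ry":0,"rz":0,"hand":0},{"dx":0,"dy":0,"dz":-0.006,"rx":0,"ry":0,"rz":0,"hand":0},{"dx":0,"dy":0,"dz":-0.010,"rx":0,"ry":0,"rz":0,"hand":0},{"dx":0,"dy":0,"dz":-0.015,"rx":0,"ry":0,"rz":0,"hand":0},{"dx":0,"dy":0,"dz":-0.021,"rx":0,"ry":0,"rz":0,"hand":0},{"dx":0,"dy":0,"dz":-0.027,"rx":0,"ry":0,"rz":0,"hand":0},{"dx":0,"dy":0,"dz":-0.033,"rx":0,"ry":0,"rz":0,"hand":0},{"dx":0,"dy":0,"dz":-0.038,"rx":0,"ry":0,"rz":0,"hand":0},{"dx":0,"dy":0,"dz":-0.042,"rx":0,"ry":0,"rz":0,"hand":0},{"dx":0,"dy":0,"dz":-0.045,"rx":0,"ry":0,"rz":0,"hand":0},{"dx":0,"dy":0,"dz":-0.046,"rx":0,"ry":0,"rz":0,"hand":0}]'; python3 mv.py 528 -183 200 10
python3 - <<'E'
from h import *
b=capture("side")["color"][95:185,220:310,::-1]
cv2.imwrite("pics/lift.png",cv2.resize(b,(540,540),interpolation=cv2.INTER_CUBIC))
E
```

```text
time: 9.03
ee_pos: [528.9, -183.5, 108.0]
tcp_rot: [3.128, 0.283, 0.001]
contact_force: [-0.0, -0.1, -2.6]
finger_gap: 13.0
gripper_force: 58.4
d [-0.0007 -0.0006 -0.092 ] r [ 0.02 -0.04  0.34] | at [ 528.9 -183.5  108. ] q [-0.33  0.32 -0.33  0.92 -0.    2.63] F [-0.  -0.1 -2.6] gap 13.0 t 9.0333
```

View pics/lift.png

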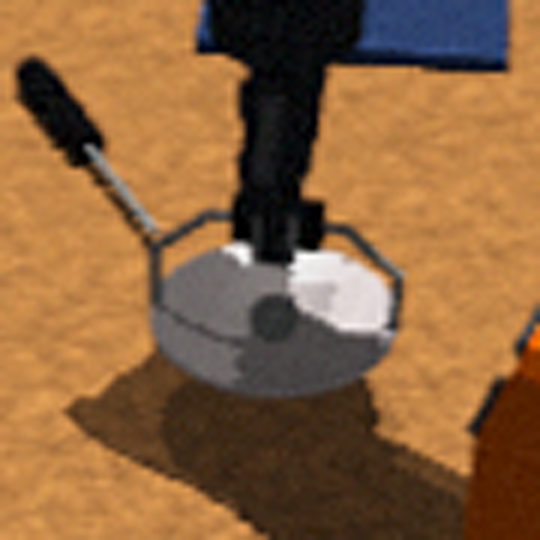

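The dish is off the table, level, with the ball at centre (272,317). Lifting further.

```bash
python3 -m handwheel '[{"dx":0,"dy":0,"dz":-0.002,"rx":0,"ry":0,"rz":0,"hand":0},{"dx":0,"dy":0,"dz":-0.006,"rx":0,"ry":0,"rz":0,"hand":0},{"dx":0,"dy":0,"dz":-0.012,"rx":0,"ry":0,"rz":0,"hand":0},{"dx":0,"dy":0,"dz":-0.020,"rx":0,"ry":0,"rz":0,"hand":0},{"dx":0,"dy":0,"dz":-0.030,"rx":0,"ry":0,"rz":0,"hand":0},{"dx":0,"dy":0,"dz":-0.042,"rx":0,"ry":0,"rz":0,"hand":0},{"dx":0,"dy":0,"dz":-0.054,"rx":0,"ry":0,"rz":0,"hand":0},{"dx":0,"dy":0,"dz":-0.065,"rx":0,"ry":0,"rz":0,"hand":0},{"dx":0,"dy":0,"dz":-0.075,"rx":0,"ry":0,"rz":0,"hand":0},{"dx":0,"dy":0,"dz":-0.083,"rx":0,"ry":0,"rz":0,"hand":0},{"dx":0,"dy":0,"dz":-0.089,"rx":0,"ry":0,"rz":0,"hand":0},{"dx":0,"dy":0,"dz":-0.092,"rx":0,"ry":0,"rz":0,"hand":0}]'; python3 mv.py 540 -50 200 10; python3 mv.py 553 93 200 53; python3 mv.py 567 234 200 96.7
```

```text
time: 10.08
ee_pos: [529.0, -183.5, 200.4]
tcp_rot: [3.128, 0.283, 0.002]
contact_force: [-0.8, 0.1, -3.5]
finger_gap: 13.1
gripper_force: 58.4
d [ 0.0348 -0.1294  0.0004] r [ 0.03 -0.06  0.34] | at [ 529.  -183.5  200.4] q [-0.33  0.25 -0.2   1.12  0.    2.63] F [-0.8  0.1 -3.5] gap 13.1 t 10.0833
d [ 0.0732 -0.2677  0.0003] r [ 5.000e-02 -4.000e-02 -4.266e+01] | at [ 529.  -183.5  200.4] q [-0.33  0.25 -0.2   1.12  0.    2.63] F [-0.8  0.1 -3.5] gap 13.1 t 10.0833
d [ 1.123e-01 -4.039e-01  3.000e-04] r [ 7.000e-02 -2.000e-02 -8.636e+01] | at [ 529.  -183.5  200.4] q [-0.33  0.25 -0.2   1.12  0.    2.63] F [-0.8  0.1 -3.5] gap 13.1 t 10.0833
```

```bash
for i in 1 2; do python3 -m handwheel '[{"dx":0,"dy":0,"dz":0,"rx":0,"ry":0,"rz":-0.8,"hand":0},{"dx":0,"dy":0,"dz":0,"rx":0,"ry":0,"rz":-2.8,"hand":0},{"dx":0,"dy":0,"dz":0,"rx":0,"ry":0,"rz":-6,"hand":0},{"dx":0,"dy":0,"dz":0,"rx":0,"ry":0,"rz":-10.5,"hand":0},{"dx":0,"dy":0,"dz":0,"rx":0,"ry":0,"rz":-16,"hand":0},{"dx":0,"dy":0,"dz":0,"rx":0,"ry":0,"rz":-21.6,"hand":0},{"dx":0,"dy":0,"dz":0,"rx":0,"ry":0,"rz":-27.2,"hand":0},{"dx":0,"dy":0,"dz":0,"rx":0,"ry":0,"rz":-32.7,"hand":0},{"dx":0,"dy":0,"dz":0,"rx":0,"ry":0,"rz":-37.2,"hand":0},{"dx":0,"dy":0,"dz":0,"rx":0,"ry":0,"rz":-40.4,"hand":0},{"dx":0,"dy":0,"dz":0,"rx":0,"ry":0,"rz":-42.4,"hand":0},{"dx":0,"dy":0,"dz":0,"rx":0,"ry":0,"rz":-43.2,"hand":0}]' >/dev/null; done; python3 mv.py 567 234 202 96.7
python3 - <<'E'
from h import *
b=capture("side")["color"][75:175,210:310,::-1]
cv2.imwrite("pics/turn.png",cv2.resize(b,(500,500),interpolation=cv2.INTER_CUBIC))
E
```

```text
d [ 0.4098  0.0878 -0.003 ] r [-0.03 -0.01  0.11] | at [ 528.4 -183.3  199. ] q [-0.33  0.25 -0.2   1.12 -0.    1.12] F [-0.2  0.3 -3.4] gap 13.0 t 12.0833
```

View pics/turn.png

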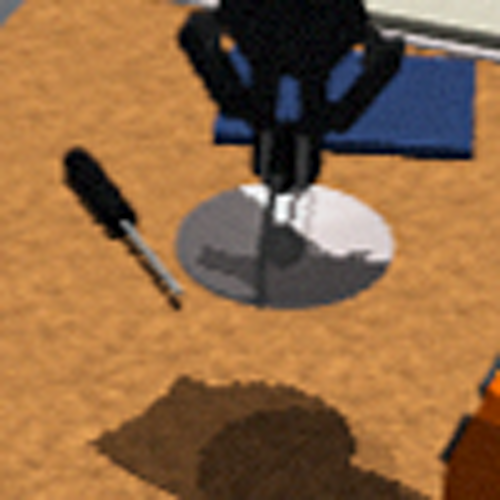

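The dish is turned, level, with the ball at its centre (285,243). Now across in four gentle strokes.

```bash
for i in 1 2 3 4; do python3 -m handwheel '[{"dx":0.002,"dy":0.0004,"dz":0,"rx":0,"ry":0,"rz":0,"hand":0},{"dx":0.007,"dy":0.0015,"dz":0,"rx":0,"ry":0,"rz":0,"hand":0},{"dx":0.0147,"dy":0.0031,"dz":0,"rx":0,"ry":0,"rz":0,"hand":0},{"dx":0.0254,"dy":0.0055,"dz":0,"rx":0,"ry":0,"rz":0,"hand":0},{"dx":0.038,"dy":0.0082,"dz":0,"rx":0,"ry":0,"rz":0,"hand":0},{"dx":0.0512,"dy":0.011,"dz":0,"rx":0,"ry":0,"rz":0,"hand":0},{"dx":0.0645,"dy":0.0138,"dz":0,"rx":0,"ry":0,"rz":0,"hand":0},{"dx":0.0771,"dy":0.0165,"dz":0,"rx":0,"ry":0,"rz":0,"hand":0},{"dx":0.0878,"dy":0.0188,"dz":0,"rx":0,"ry":0,"rz":0,"hand":0},{"dx":0.0956,"dy":0.0205,"dz":0,"rx":0,"ry":0,"rz":0,"hand":0},{"dx":0.1005,"dy":0.0216,"dz":0,"rx":0,"ry":0,"rz":0,"hand":0},{"dx":0.1025,"dy":0.022,"dz":0,"rx":0,"ry":0,"rz":0,"hand":0}]'|grep -E "ee_pos|gap"; done; python3 -m handwheel '[{"dx":0,"dy":0,"dz":0,"rx":0,"ry":0,"rz":0,"hand":0},{"dx":0,"dy":0,"dz":0,"rx":0,"ry":0,"rz":0,"hand":0},{"dx":0,"dy":0,"dz":0,"rx":0,"ry":0,"rz":0,"hand":0},{"dx":0,"dy":0,"dz":0,"rx":0,"ry":0,"rz":0,"hand":0},{"dx":0,"dy":0,"dz":0,"rx":0,"ry":0,"rz":0,"hand":0},{"dx":0,"dy":0,"dz":0,"rx":0,"ry":0,"rz":0,"hand":0},{"dx":0,"dy":0,"dz":0,"rx":0,"ry":0,"rz":0,"hand":0},{"dx":0,"dy":0,"dz":0,"rx":0,"ry":0,"rz":0,"hand":0}]' >/dev/null; python3 mv.py 567 234 201 96.7
python3 - <<'E'
from h import *
a=capture("top")["color"][110:210,130:230,::-1];b=capture("side")["color"][155:285,120:250,::-1]
im=np.hstack([cv2.resize(a,(400,400)),cv2.resize(b,(400,400),interpolation=cv2.INTER_CUBIC)]);cv2.imwrite("pics/final.png",im)
E
```

```text
ee_pos: [538.6, -78.1, 199.3]
finger_gap: 13.3
ee_pos: [548.3, 26.3, 199.3]
finger_gap: 13.0
ee_pos: [558.1, 130.7, 199.2]
finger_gap: 13.1
ee_pos: [567.9, 235.0, 199.2]
finger_gap: 13.2
d [ 0.0002 -0.0009 -0.0017] r [0.   0.   0.03] | at [567.9 233.9 199.3] q [ 0.39  0.35 -0.06  1.15 -0.    1.84] F [-0.7  0.1 -2.8] gap 13.1 t 16.8
```

View pics/final.png

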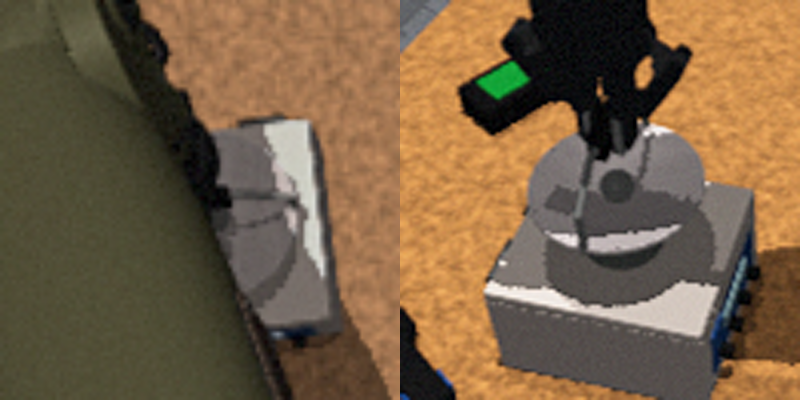

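The dish hangs level about 40 mm above the shut lid, with the bail parallel to the hinge and the ball in the middle at (617,184). Its position is within about 2 mm of the pad's measured centre. Handing in.

```bash
python3 -c "
from plant import env
print(env.sign_off())"
```

```text
the job is handed in; nothing more can be done
None
```

The job is handed in, but no verdict came back: the lid is shut, and the dish is held level and still about 40 mm above the pad, bail parallel to the hinge, ball in the middle.

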